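# Hang two rinsed tumblers upside down on their drying pegs

### The arm

A 6-joint arm with a two-finger parallel gripper is mounted at the origin on the work surface. World frame = base frame: x ahead of the robot, y to its left, z up, the work surface at z = 0. Lengths are in m, angles in rad, forces in N, time in s.
With the tool pointing down it reaches from about 0.2 to 0.875 m from the base axis. Payload 3.4 kg.
Tool frame: the origin (TCP) lies between the finger pads; the fingertips stand 25 mm ahead of it and the grasp point (between the pads) lies 6 mm ahead of it; z points along the fingers, y is the line along which they close (so a half turn about z gives the same grasp; the last joint's range is limited). The gripper opens to 94 mm and grips with 3 to 60 N. Pads are 16 mm wide; open, the fingers measure 119 mm over their backs; the gripper's body (75 mm by 177 mm) begins 78 mm behind the grasp point.
Start: joints at [1.117, 0.276, 1.505, -0, 1.361, -0.121], TCP at [0.188, 0.543, 0.23] pointing down, gripper open.
Joint ranges: [-2.89, 2.89], [-0.75, 2.08], [0.22, 2.7], [-1.18, 4.32], [0.11, 2.71], [-2.7, 2.7]. Speed limits (rad/s): [2.57, 2.57, 3.14, 3.14, 3.14, 3.14].

### API

Orientations are given as a unit quaternion [x, y, z, w].
In Python, from workcell import readout, cams, order gives the robot as it stands.
- The arm moves only by the tool send_rows, never from a script. Its argument "steps" is text: rows parted by semicolons, each of 7 numbers parted by spaces: the shift along the tool's x, y, z as a fraction of full scale, then the turn, a rotation vector about the tool's x, y, z as a fraction of full scale, then the opening, from 0 (shut) to 1 (fully open). In form: tx ty tz rx ry rz jaw; .... A call has 1 to 20 rows; each row is the pose to reach, as a shift and turn from the pose commanded when the call began, along the tool's axes at that moment; what a row does not reach only later rows make up. Full scale, the value 1, is 25 cm for a shift and 45 degrees for a turn. A row lasts 1/12 s, in which the tool goes at most 41.7 mm and 7.16 degrees, less where a joint would pass 70% of its speed; a pose out of reach is approached as far as the arm can. A call with a number of a shift or a turn outside -1 to 1 is refused whole. A call with a gripper value outside its range is refused whole. The fingers move at their own pace and stop on an object; "force" is the grip in N (left out, the last holds). Time passes only in rows, so rows that repeat a pose let the fingers close. It gives the time, the measured TCP pose, the force, the opening and the grip force at its end, in the units of the state.
- readout.observe(): the state, without advancing time (a new reading comes with each control period).
- cams.get_image(name): name is "scene" or "top" or "wrist"; returns (picture, depth): 480x640x3 uint8, blue, green, red; 480x640 float32, m along the optical axis (not along the pixel's ray), 0 where there is no reading.
- cams.camera_params(name): a dict with "fx", "fy", "cx", "cy" (pixels), "R" (3x3) and "t" (3): a world point X has camera coordinates R X + t. Camera axes: x right, y down, z forward; pixel columns grow to the right and rows downward; lengths in m; the calibration is good to about 2 mm. The wrist camera is an equidistant fisheye: a pixel r from the principal point sees the ray r / f radians off the axis. A picture is of the moment at which its call begins: read the wrist's pose just before it. camera_params takes no time and is no camera call; for the wrist camera it gives the pose at the moment of the call.
- order.hand_in(): hands the job in; it is judged then, once.
Trained networks look in the newest picture that a camera, given by its name, has taken for a name from the list of things; names that differ only in an ending like _2 or _b are one class to them, and where a whole thing is asked for, a point or a joint stands for the part that bears it (a point fixed in the world has none). Each returns a list of dicts, best first, with "p" (0 to 1); they miss things now and then, are a little off and sometimes report something else, mostly with a low value. They report only what shows in the picture. A call takes as long as a camera call. They do not tell look-alikes from the thing itself.
- cams.search_frame(thing, camera): "position" ([x, y, z] in m, in the coordinates of the camera as it stood for that picture, good to about 4 mm: the middle of the surface that is visible of it).
- cams.masks_of(thing, camera): "mask" (480x640 bool, what is visible of it).
The state is a dict: "clock": time; "q": joint angles; "joint_velocities": joint speeds; "tau": joint torques, N m; "eef_pos": TCP position; "tool_rot": TCP orientation; "wrist_force": force on the tool from outside, world axes, zero at the start; "moment": the same for the moment, N m; "gripper_width": opening from 0.0 (shut) to 1.0 (fully open); "grip_force": force on a finger pad.
Only numpy, scipy, OpenCV 4.12 (cv2) and the standard library are available. Lean on these libraries where they do the work, as an engineer would, in place of code of your own. Each camera call takes 0.05 s, during which the arm holds its last target. There are 200 camera calls.

### The job

Hang both rinsed tumblers upside down to dry: the short wide steel one over the short thick peg and the tall slim copper-toned one over the tall thin peg, in either order, each upside down and fully home with its rim resting on the ribs of the peg's foot. Lower each gently until it is home before letting go (no dropping), and leave the soap bowl, lota, comb and mirror flap where they are.

Things in the scene. Friction and masses are not known exactly. Their poses are not given: they have to be found in the camera images.
- tumbler_wide: loose steel-grey, short and wide tumbler, straight cylinder open at one end: 62 mm outer diameter, 92 mm long, wall 2.5 mm, base 4 mm thick, about 0.13 kg. Origin: outer centre of the closed base; z axis runs along it towards the open mouth. Starts lying in its cradle, mouth away from the robot (heading within 0.5 rad of +x) and 20 degrees below horizontal
- tumbler_slim: loose copper-toned, tall and slim tumbler, straight cylinder open at one end: 52 mm outer diameter, 124 mm long, wall 2.5 mm, base 4 mm thick, about 0.13 kg. Origin: outer centre of the closed base; z axis runs along it towards the open mouth. Starts lying in its cradle, mouth away from the robot (heading within 0.5 rad of +x) and 20 degrees below horizontal
- rim_wide (a point): centre of the wide tumbler's open mouth, in the plane of the rim (92 mm from the base along the tumbler's z)
- rim_slim (a point): centre of the slim tumbler's open mouth, in the plane of the rim (124 mm from the base along the tumbler's z)
- peg_wide: fixed short thick blue plastic (white foot) upright drying peg for the wide tumbler: 46 mm diameter, bevelled top 68 mm above the drip ribs, on a round foot of 90 mm diameter; tops of its six radial ribs 18 mm above the table. Origin: centre of the foot on the table, z up
- peg_slim: fixed tall thin pale wooden (dark foot) upright drying peg for the slim tumbler: 36 mm diameter, bevelled top 100 mm above the drip ribs, on a round foot of 90 mm diameter; tops of its six radial ribs 18 mm above the table. Origin: centre of the foot on the table, z up
- seat_wide (a point): point on the thick peg's axis at the height of the rib tops (18 mm over the table), where the middle of the wide tumbler's rim comes to lie
- seat_slim (a point): the same point of the thin peg, for the slim tumbler
- cradle_wide: fixed sloping wooden V-trough in which the wide tumbler lies at the start, its middle 68 mm above the table over the cradle's origin (on the table); x points, level, the way the mouth points. Up to 50 mm wide, narrower than the tumbler, whose sides stand free; about 107 mm long; low toe stop under the mouth: lift the tumbler straight up
- cradle_slim: fixed sloping wooden V-trough in which the slim tumbler lies at the start, its middle 68 mm above the table over the cradle's origin (on the table); x points, level, the way the mouth points. Up to 50 mm wide, narrower than the tumbler, whose sides stand free; about 139 mm long; low toe stop under the mouth: lift the tumbler straight up
- soap_bowl: bystander: loose red ceramic soap bowl, 96 mm across, 40 mm high; origin under its centre. Beyond the bystanders stands the bath shelf, a fixed wooden crate on its side, 170 mm high with a steel mug and soap block on top (245 mm), front face at x 0.88 m, from y -0.26 to 0.34 m
- lota: bystander: loose copper-toned pot-bellied lota standing upright, 92 mm across, 105 mm high; origin under its centre
- comb: bystander: loose wide orange plastic comb lying flat, 180 mm along its x, 46 mm along y, 6 mm thick; origin under its middle
- flap (a joint): upright glass flap (152 wide, 190 high, 8 mm thick, small knob) of the mirror box, a fixed dark wooden box 80 (x) by 160 (y) by 200 mm high centred at x 0.60, y -0.545 m, open to the robot. Hinged at its front left corner (x 0.55, y -0.47), upright axis; 0 shut, grows as the free edge swings towards the robot, rad; starts half open, 0.85 to 1.15, swings easily
Mind the look-alikes: they are no part of the job. What is shaped like the tumbler_slim but pink or turquoise is not meant.

How it is judged:
On the way:
1. one of the two tumblers hangs fully home on its own peg, released (((horizontal distance between rim_wide and seat_wide below 0.01 m and z of rim_wide in the frame of seat_wide below 0.004 m and z of tumbler_wide in the frame of seat_wide between 0.088 and 0.098 m and linear speed of tumbler_wide below 0.03 m/s and contact force between the fingers and tumbler_wide below 0.1 N) or (horizontal distance between rim_slim and seat_slim below 0.01 m and z of rim_slim in the frame of seat_slim below 0.004 m and z of tumbler_slim in the frame of seat_slim between 0.12 and 0.13 m and linear speed of tumbler_slim below 0.03 m/s and contact force between the fingers and tumbler_slim below 0.1 N))), for 0.2 s.
At the end, for the whole second after the job is handed in: Both tumblers upside down on their own pegs: rim centre within 10 mm of the peg axis and less than 4 mm above the rib tops, base straight above (its height over the ribs within -4/+6 mm of the tumbler's length), both at rest (under 0.03 m/s) and not touched by the fingers (horizontal distance between rim_wide and seat_wide below 0.01 m and z of rim_wide in the frame of seat_wide below 0.004 m and z of tumbler_wide in the frame of seat_wide between 0.088 and 0.098 m and linear speed of each of tumbler_wide, tumbler_slim below 0.03 m/s and contact force between the fingers and tumbler_wide below 0.1 N and horizontal distance between rim_slim and seat_slim below 0.01 m and z of rim_slim in the frame of seat_slim below 0.004 m and z of tumbler_slim in the frame of seat_slim between 0.12 and 0.13 m and contact force between the fingers and tumbler_slim below 0.1 N).
It fails at once if the red soap bowl is pushed or knocked more than 25 mm from its place (distance of soap_bowl from where it was at the start of the episode above 0.025 m).
It fails at once if the copper-toned lota is pushed or knocked more than 25 mm from its place (distance of lota from where it was at the start of the episode above 0.025 m).
It fails at once if the comb is pushed or knocked more than 25 mm from its place (distance of comb from where it was at the start of the episode above 0.025 m).
It fails at once if the mirror flap is swung away from half open (outside 0.75 to 1.25 rad) (value of joint flap below 0.75 rad or value of joint flap above 1.25 rad).
It fails at once if a tumbler is dropped onto its peg (falls faster than 0.5 m/s over it, unheld: about 13 mm) or rammed onto it (over 45 N) (contact force between tumbler_wide and peg_wide above 45 N or contact force between tumbler_slim and peg_slim above 45 N or (horizontal distance between rim_wide and seat_wide below 0.02 m and z of rim_wide in the frame of seat_wide below 0.12 m and linear speed of tumbler_wide above 0.5 m/s and contact force between the fingers and tumbler_wide below 0.1 N) or (horizontal distance between rim_slim and seat_slim below 0.02 m and z of rim_slim in the frame of seat_slim below 0.12 m and linear speed of tumbler_slim above 0.5 m/s and contact force between the fingers and tumbler_slim below 0.1 N)).
It also fails if it takes over 67 s, if anything falls off the work surface, if the arm or the gripper's body presses on something with over 40 N, if the wrist force passes 120 N, or if a joint passes its speed limit or range.

## Working session

There is one attempt and no reset: what is moved stays moved. The work goes in short steps, Python scripts to look and compute and a tool call to move; the robot and the scene stay as the last step left them, time stands still between calls to the robot, and variables do not carry over. Pictures are saved under pics/ and viewed, at most 10 in all, crops included, and the job is handed in when it is done.

Besides the shell and the picture viewer there is one more tool, called after "Call:" as a command line: name --argument value ..., lists and objects as JSON in quotes. send_rows: Moves the arm, as the interface text tells. Shift numbers are shares of 25 cm and turn numbers shares of 45 degrees, none past 1 either way. Its arguments: {"type":"object","properties":{"steps":{"type":"string"},"force":{"type":"number"}},"required":["steps"]}

```bash
mkdir -p pics; ls; cat > h.py <<'E'
import numpy as np,cv2
from workcell import readout,cams,order
from scipy.spatial.transform import Rotation as Ro
def cloud(name,d,P=None):
    P=P or cams.camera_params(name); v,u=np.mgrid[0:480,0:640]
    c=np.stack([(u-P['cx'])/P['fx']*d,(v-P['cy'])/P['fy']*d,d],-1)
    return (c-np.array(P['t']))@np.array(P['R'])
E
python3 - <<'E'
from h import *
for n in['scene','top']:
    im,d=cams.get_image(n); cv2.imwrite(f'pics/{n}.png',im); np.savez(f'{n}.npz',im=im,d=d)
    P=cams.camera_params(n);R=np.array(P['R']);t=np.array(P['t']);print(n,-R.T@t)
    for th in['tumbler_wide','tumbler_slim','peg_wide','peg_slim','cradle_wide','cradle_slim','soap_bowl','lota','comb']:
        for r in cams.search_frame(th,n)[:3]: print(n,th,round(r['p'],2),np.round(R.T@(np.array(r['position'])-t),3))
s=readout.observe();print(s)
E
```

```text
pics
scene [ 0.98223398 -0.50674283  0.87737044]
scene tumbler_wide 0.9 [0.578 0.296 0.084]
scene tumbler_slim 0.97 [ 0.608 -0.123  0.083]
scene tumbler_slim 0.72 [ 0.448 -0.052  0.048]
scene tumbler_slim 0.67 [ 0.388 -0.226  0.045]
scene peg_wide 0.6 [0.577 0.082 0.014]
scene peg_slim 0.96 [ 0.553 -0.334  0.014]
scene cradle_wide 0.93 [0.566 0.301 0.012]
scene cradle_wide 0.35 [0.745 0.21  0.023]
scene cradle_slim 0.74 [0.576 0.3   0.088]
scene cradle_slim 0.58 [ 0.607 -0.13   0.008]
scene cradle_slim 0.49 [0.743 0.209 0.026]
scene soap_bowl 0.79 [0.746 0.216 0.026]
scene lota 0.87 [ 0.752 -0.202  0.067]
scene comb 0.86 [ 0.757 -0.015  0.01 ]
top [ 0.40526046 -0.07199854  1.28861971]
top tumbler_wide 0.85 [0.563 0.309 0.091]
top tumbler_slim 0.71 [ 0.377 -0.215  0.049]
top tumbler_slim 0.58 [ 0.6   -0.119  0.085]
top peg_wide 0.68 [0.568 0.094 0.007]
top peg_slim 0.71 [ 0.535 -0.315  0.01 ]
top cradle_wide 0.65 [0.55  0.294 0.004]
top soap_bowl 0.71 [0.756 0.204 0.016]
top lota 0.72 [ 0.755 -0.194  0.066]
top comb 0.7 [ 0.761 -0.016  0.006]
{'clock': 1.0, 'q': array([ 1.11700267e+00,  2.75890952e-01,  1.50487115e+00, -5.79913313e-06,
        1.36069170e+00, -1.20999828e-01]), 'joint_velocities': array([ 0.00127314,  0.00021752, -0.00047803, -0.00160666, -0.00136436,
       -0.00086023]), 'tau': array([-7.92802639e-04, -4.04468179e+01, -2.37500560e+01,  7.01910490e-02,
        2.48027674e-02, -5.61653678e-06]), 'eef_pos': array([0.1878726 , 0.54349405, 0.2305097 ]), 'tool_rot': array([1.65629517e-01, 9.86188044e-01, 6.57752920e-05, 2.23989856e-05]), 'wrist_force': array([-0.04064859,  0.6326608 ,  0.06936324]), 'moment': array([-0.02887488, -0.01728088,  0.03549108]), 'grip_force': 0.0, 'gripper_width': 0.997466346457362}
```

View pics/top.png

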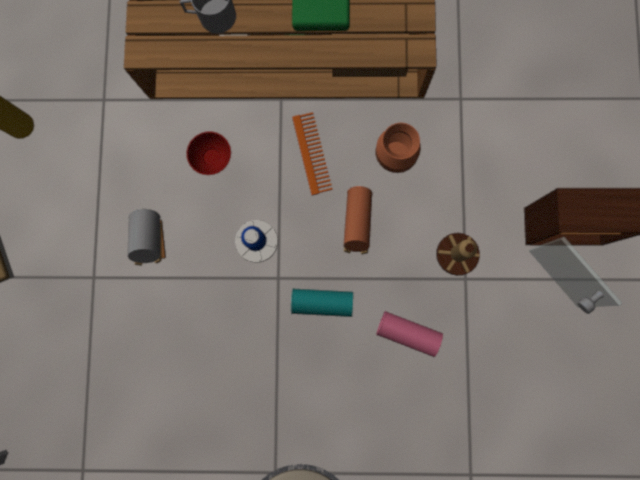

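View pics/scene.png

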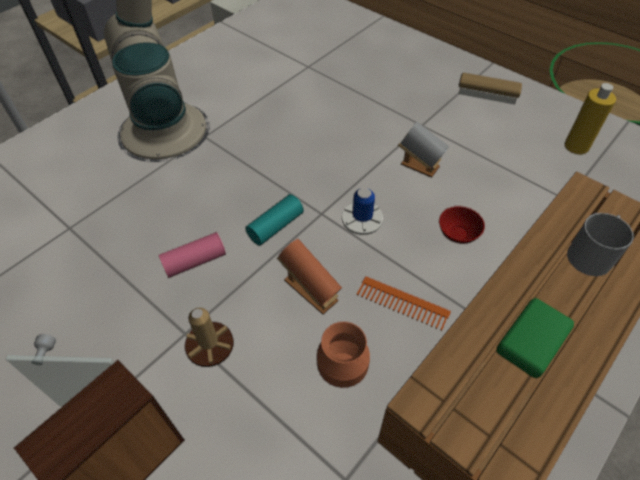

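The top view shows the steel tumbler at (145,236), the copper tumbler at (358,218), the blue peg at (257,241) and the wooden peg at (458,253). The turquoise tumbler at (322,302) and the pink one at (410,334) are decoys. Next I'll fit the poses.

```bash
cat > fit.py <<'E'
from h import *
from scipy.optimize import least_squares
C={n:cloud(n,np.load(n+'.npz')['d']) for n in['scene','top']}
D={n:np.load(n+'.npz')['d'] for n in C}
def sel(n,c,r,zlo,zhi):
    p=C[n][D[n]>0]; return p[(np.hypot(*(p[:,:2]-c).T)<r)&(p[:,2]>zlo)&(p[:,2]<zhi)]
def sd(p,o,a,r,L): # signed dist to capped cylinder
    v=p-o; h=v@a; q=np.linalg.norm(v-h[:,None]*a,axis=1)-r
    return np.where((np.abs(h)<L/2),q,np.hypot(np.abs(h)-L/2,np.maximum(q,0)))
def tumb(n,c,r,L):
  P=np.vstack([sel(m,c,.1,.07,.14) for m in n])
  def f(x):
    pit=np.radians(20);a=np.array([np.cos(x[3])*np.cos(pit),np.sin(x[3])*np.cos(pit),-np.sin(pit)])
    return sd(P,x[:3],a,r,L)
  s=least_squares(f,[*c,.068,0],loss='soft_l1',f_scale=.002)
  return s.x,len(P),np.median(abs(s.fun))
def peg(n,c,r,top):
  P=np.vstack([sel(m,c,.05,.03,.018+top-.015) for m in n])
  s=least_squares(lambda x:np.hypot(*(P[:,:2]-x).T)-r,c,loss='soft_l1',f_scale=.002)
  return s.x,len(P),np.median(abs(s.fun))
for n in[['scene'],['top'],['scene','top']]:
  print(n)
  print('wide',*tumb(n,[.57,.3],.031,.092)); print('slim',*tumb(n,[.605,-.122],.026,.124))
  for nm,c,r,t in[('pw',[.575,.085],.023,.068),('ps',[.545,-.325],.018,.1)]:
    try: print(nm,*peg(n,c,r,t))
    except Exception as e: print(nm,e)
# feet from top view: white foot / dark foot, height band
for nm,c in[('pw',[.575,.085]),('ps',[.545,-.325])]:
  for n in C:
    P=sel(n,c,.08,.006,.0145); print(nm,n,len(P),P[:,:2].min(0),P[:,:2].max(0),(P[:,:2].min(0)+P[:,:2].max(0))/2)
E
python3 fit.py
```

```text
['scene']
wide [0.56717269 0.31803687 0.06845839 0.14160058] 946 0.001239355738988283
slim [ 0.6031337  -0.11234443  0.06834453 -0.07161983] 1601 0.0008751586155942986
pw [0.56521792 0.09951387] 273 0.0006905672852036242
ps [ 0.5394626  -0.32191012] 441 0.00042828896738575373
['top']
wide [5.67139574e-01 3.15428524e-01 6.69086579e-02 5.04984989e-05] 1465 0.0018767735747719748
slim [ 6.03616064e-01 -1.15258877e-01  6.72288374e-02 -1.69243306e-04] 1466 0.0016381003589131561
pw [0.56624091 0.09754916] 75 0.00024711100631120975
ps [ 0.54061818 -0.32431461] 145 0.0002788041080361986
['scene', 'top']
wide [0.56651514 0.31583154 0.06767901 0.01196348] 2411 0.0018356653694868268
slim [ 0.60302302 -0.11262275  0.06803481 -0.01010033] 3067 0.0013382891576811731
pw [0.56520977 0.09915196] 348 0.0007659081799044221
ps [ 0.53961123 -0.32268303] 586 0.0008379624719652562
pw scene 541 [0.50344687 0.02268175] [0.61121112 0.14497406] [0.55732899 0.08382791]
pw top 790 [0.50824123 0.01077517] [0.65307303 0.15860078] [0.58065713 0.08468798]
ps scene 969 [ 0.49688473 -0.3928104 ] [ 0.58591848 -0.25972772] [ 0.5414016  -0.32626906]
ps top 845 [ 0.47091677 -0.3945763 ] [ 0.62165248 -0.24770579] [ 0.54628462 -0.32114104]
```

```bash
python3 - <<'E'
import re
s=open('fit.py').read()
s=s.replace("s=least_squares(f,[*c,.068,0],loss='soft_l1',f_scale=.002)","s=min((least_squares(f,[*c,.068,y],loss='soft_l1',f_scale=.002,x_scale=[.01,.01,.01,.1],diff_step=1e-3) for y in np.arange(-.5,.51,.1)),key=lambda s:s.cost)")
open('fit.py','w').write(s)
E
python3 fit.py | grep -E "^\[|wide|slim"
```

```text
['scene']
wide [0.56803304 0.31816416 0.06813983 0.14308607] 946 0.0012282972069682084
slim [ 0.6040399  -0.11240829  0.0680215  -0.07123742] 1601 0.0008653895611196241
['top']
wide [0.56970561 0.31617159 0.0662942  0.13146043] 1465 0.001312932779210893
slim [ 0.60531065 -0.11441762  0.06663474 -0.06914352] 1466 0.001184339267059466
['scene', 'top']
wide [0.5697065  0.31687503 0.06653031 0.1330897 ] 2411 0.0013973355474318494
slim [ 0.60551565 -0.11336673  0.06703912 -0.07082144] 3067 0.001156616680008899
```

```bash
cat >> h.py <<'E'
OBJ={'wide':dict(c=[.569,.317,.068],yaw=.137,L=.092,peg=[.5655,.0985]),'slim':dict(c=[.6045,-.1135,.068],yaw=-.07,L=.124,peg=[.540,-.323])}
def dirv(yaw,e): return np.array([np.cos(yaw)*np.cos(e),np.sin(yaw)*np.cos(e),-np.sin(e)])
def rot(yaw,e): # tool z at heading yaw, e below level; tool y level to the left
    z=dirv(yaw,e); y=np.array([-np.sin(yaw),np.cos(yaw),0]); return Ro.from_matrix(np.stack([np.cross(y,z),y,z],1))
def grasp(k,e,dg,up=0): # dg: grasp point's distance from base along the tumbler
    o=OBJ[k]; p=np.array(o['c'])+dirv(o['yaw'],np.radians(20))*(dg-o['L']/2)
    R=rot(o['yaw'],np.radians(e)); return p-.006*R.apply([0,0,1])+[0,0,up],R
def rel(p,R):
    s=readout.observe(); R0=Ro.from_quat(s['tool_rot'])
    return np.round(np.r_[R0.inv().apply(p-s['eef_pos'])/.25,(R0.inv()*R).as_rotvec()/(np.pi/4)],3)
def st():
    s=readout.observe(); R=Ro.from_quat(s['tool_rot']).as_matrix()
    print('t',round(s['clock'],2),'q',np.round(s['q'],3),'p',np.round(s['eef_pos'],4),'e',np.round(np.degrees(np.arcsin(-R[2,2])),1),'yaw',np.round(np.arctan2(R[1,2],R[0,2]),3),'ytool',np.round(R[:,1],3),'F',np.round(s['wrist_force'],2),'w',round(s['gripper_width'],3),s['grip_force'])
E
python3 - <<'E'
from h import *
st();
for e in(50,20): print(e,rel(*grasp('wide',e,.03,.15)))
E
```

```text
t 1.0 q [ 1.117  0.276  1.505 -0.     1.361 -0.121] p [0.1879 0.5435 0.2305] e 90.0 yaw 1.076 ytool [0.327 0.945 0.   ] F [-0.04  0.63  0.07] w 0.997 0.0
50 [-1.669 -0.392  0.01  -0.209 -0.872 -0.574]
20 [-1.663 -0.396  0.02  -0.365 -1.525 -0.521]
```

Call:
send_rows --steps "-0.25 -0.06 0 -0.03 -0.14 -0.09 1; -0.5 -0.12 0 -0.07 -0.29 -0.19 1; -0.75 -0.18 0 -0.1 -0.43 -0.28 1; -0.9 -0.24 0 -0.14 -0.58 -0.38 1; -0.9 -0.3 0 -0.17 -0.72 -0.47 1; -0.9 -0.35 0 -0.21 -0.87 -0.57 1; -0.9 -0.35 0 -0.21 -0.87 -0.57 1; -0.9 -0.35 0 -0.21 -0.87 -0.57 1; -0.9 -0.35 0 -0.21 -0.87 -0.57 1; -0.9 -0.35 0 -0.21 -0.87 -0.57 1"

```text
clock: 1.83
eef_pos: [0.3726, 0.3893, 0.2318]
tool_rot: [-0.062, 0.938, 0.025, 0.341]
wrist_force: [0.1, -0.1, -0.7]
gripper_width: 1.001
grip_force: 0.0
```

```bash
python3 - <<'E'
from h import *
st();
for e in(50,35,20): print(e,rel(*grasp('wide',e,.03,.15)))
E
```

```text
t 1.83 q [ 1.013  0.056  2.011 -0.8    0.755 -0.179] p [0.3726 0.3893 0.2318] e 50.0 yaw 0.141 ytool [-0.134  0.991  0.005] F [ 0.09 -0.09 -0.73] w 1.001 0.0
50 [-0.501 -0.392  0.436  0.003 -0.001 -0.006]
35 [-0.495 -0.392  0.437  0.002 -0.334 -0.007]
20 [-0.489 -0.392  0.44   0.002 -0.668 -0.007]
```

Call:
send_rows --steps "-0.12 -0.1 0.11 0 -0.1 0 1; -0.25 -0.2 0.22 0 -0.2 0 1; -0.37 -0.3 0.33 0 -0.3 0 1; -0.49 -0.39 0.44 0 -0.4 0 1; -0.49 -0.39 0.44 0 -0.53 0 1; -0.49 -0.39 0.44 0 -0.67 -0.01 1; -0.49 -0.39 0.44 0 -0.67 -0.01 1; -0.49 -0.39 0.44 0 -0.67 -0.01 1; -0.49 -0.39 0.44 0 -0.67 -0.01 1"

```text
clock: 2.58
eef_pos: [0.56, 0.2941, 0.3413]
tool_rot: [-0.072, 0.869, 0.048, 0.487]
wrist_force: [-0.7, 0.4, -0.2]
gripper_width: 1.002
grip_force: 0.0
```

```bash
python3 - <<'E'
from h import *
st();
for e in(35,20): print(e,rel(*grasp('wide',e,.03,.0)))
E
```

```text
t 2.58 q [ 0.554 -0.022  2.036 -1.177  0.344 -0.199] p [0.56   0.2941 0.3413] e 31.4 yaw 0.181 ytool [-0.171  0.985  0.014] F [-0.66  0.45 -0.22] w 1.002 0.0
35 [0.919 0.072 0.526 0.047 0.081 0.01 ]
20 [ 0.925  0.072  0.527  0.048 -0.253  0.004]
```

```bash
cat > kin.py <<'E'
from h import *
from scipy.optimize import least_squares
LO=np.array([-2.89,-.75,.22,-1.18,.11,-2.7]);HI=np.array([2.89,2.08,2.7,4.32,2.71,2.7])
DATA=[([1.117,.27589,1.50487,0,1.36069,-.121],[.18787,.54349,.23051],[.16563,.98619,0,0])]
def fk(q,m):
    h,a,l2,a3,l3,L=m; E=lambda ax,t:Ro.from_euler(ax,t)
    R=E('z',q[0]);p=R.apply([a,0,h]);R=R*E('y',q[1]);p=p+R.apply([0,0,l2]);R=R*E('y',q[2]);p=p+R.apply([a3,0,l3])
    R=R*E('z',q[3])*E('y',q[4])*E('z',q[5]);return p+R.apply([0,0,L]),R
M=np.array([0.4,0.0,.4,.0,.4,.25])
def ik(p,R,m,q0):
    return least_squares(lambda q:np.r_[10*(fk(q,m)[0]-p),(R.inv()*fk(q,m)[1]).as_rotvec()],np.clip(q0,LO+.02,HI-.02),bounds=(LO,HI))
E
python3 - <<'E'
from kin import *
import json
s=readout.observe()
D=[DATA[0],([1.013,.056,2.011,-.8,.755,-.179],[.3726,.3893,.2318],[-.062,.938,.025,.341]),(s['q'],s['eef_pos'],s['tool_rot'])]
for q,p,R in D: print('rot offset',np.round((fk(q,M)[1].inv()*Ro.from_quat(R)).as_rotvec(),3))
f=lambda m:np.concatenate([fk(q,m)[0]-p for q,p,_ in D]+[1e-3*(m-M)])
r=least_squares(f,M);print(np.round(r.x,4),np.round(r.fun[:9]*1e3,1))
json.dump(list(r.x),open('m.json','w'))
E
```

```text
rot offset [0.    0.    1.571]
rot offset [1.000e-03 1.000e-03 1.571e+00]
rot offset [-0.     0.     1.571]
[0.6943 0.3464 0.1244 0.3042 0.2596 0.2267] [ 62.4 -30.5   5.    2.7   1.8  21.7  11.3 -23.9 -26.7]
```

```bash
python3 - <<'E'
s=open('kin.py').read()
s=s.replace("h,a,l2,a3,l3,L=m","h,a,l2,a3,l3,L,b=m").replace("[a,0,h]","[a,b,h]").replace("E('z',q[5])","E('z',q[5]+np.pi/2)").replace(".4,.25]",".4,.25,.07]")
open('kin.py','w').write(s)
E
python3 - <<'E'
from kin import *
import json
s=readout.observe()
D=[DATA[0],([1.013,.056,2.011,-.8,.755,-.179],[.3726,.3893,.2318],[-.062,.938,.025,.341]),(s['q'],s['eef_pos'],s['tool_rot'])]
f=lambda m:np.concatenate([fk(q,m)[0]-p for q,p,_ in D]+[1e-3*(m-M)])
r=least_squares(f,M);m=r.x;print(np.round(m,4),np.round(r.fun[:9]*1e3,1))
json.dump(list(m),open('m.json','w'))
q0=s['q']
for k in OBJ:
  for e in(20,30,40,50,60):
    out=[]
    for up in(0,.12):
      r=ik(*grasp(k,e,.03,up),m,[.4,.3,1.9,-.5,.8,-.2]); out+=[np.round(np.sqrt(2*r.cost),3),np.round(r.x,2)]
    o=OBJ[k]
    # placed: tool elevation e+70 at best yaw
    for yaw in(-.4,0,.4):
      R=rot(yaw+np.arctan2(o['peg'][1],o['peg'][0]),np.radians(e+70)); p=np.r_[o['peg'],.018+o['L']-.03]-R.apply([0,0,.006])
      r=ik(p,R,m,[.4,.3,1.5,-.1,1.2,-.2]); out+=[np.round(np.sqrt(2*r.cost),3)]
    print(k,e,*out,np.round(r.x,2))
E
```

```text
[1.406e-01 5.000e-04 6.278e-01 6.240e-02 4.215e-01 3.652e-01 6.940e-02] [-0.   0.   0.   0.1 -0.   0.  -0.   0.  -0.1]
wide 20 0.577 [ 0.59  0.34  2.08 -1.18  0.34 -0.02] 0.408 [ 0.58  0.15  2.09 -1.18  0.33 -0.1 ] 0.0 0.0 0.0 [ 0.05  0.39  1.72  0.    1.03 -2.09]
wide 30 0.404 [ 0.57  0.34  2.09 -1.18  0.3  -0.05] 0.234 [ 0.59  0.16  2.08 -1.18  0.34 -0.09] 0.0 0.0 0.0 [ 0.1   0.47  1.59 -0.08  1.24 -2.01]
wide 40 0.23 [ 0.56  0.34  2.1  -1.18  0.28 -0.06] 0.06 [ 0.59  0.16  2.08 -1.18  0.35 -0.09] 0.0 0.0 0.0 [ 0.14  0.57  1.46 -0.14  1.44 -1.96]
wide 50 0.056 [ 0.55  0.34  2.1  -1.18  0.27 -0.07] 0.0 [ 0.56  0.16  1.99 -0.69  0.43 -0.59] 0.0 0.0 0.0 [ 0.18  0.67  1.34 -0.19  1.63 -1.93]
wide 60 0.0 [ 0.52  0.33  2.01 -0.56  0.36 -0.71] 0.0 [ 0.52  0.18  1.85 -0.31  0.64 -0.99] 0.0 0.0 0.0 [ 0.2   0.77  1.22 -0.24  1.81 -1.92]
slim 20 0.645 [-0.24  0.24  2.22 -1.18  0.11 -0.47] 0.467 [-0.24  0.04  2.22 -1.18  0.11 -0.46] 0.0 0.0 0.0 [-0.65  0.43  1.55  0.    1.16 -2.08]
slim 30 0.484 [-0.24  0.24  2.22 -1.18  0.11 -0.49] 0.265 [-0.38  0.03  2.22  0.95  0.13 -2.7 ] 0.0 0.0 0.0 [-0.6   0.52  1.41 -0.08  1.37 -2.01]
slim 40 0.275 [-0.37  0.23  2.23  0.92  0.11 -2.7 ] 0.112 [-0.44  0.03  2.19  0.9   0.27 -2.7 ] 0.0 0.0 0.0 [-0.57  0.62  1.27 -0.14  1.57 -1.97]
slim 50 0.115 [-0.4   0.24  2.21  0.88  0.18 -2.7 ] 0.0 [-0.47  0.04  2.12  0.68  0.41 -2.52] 0.0 0.0 0.0 [-0.54  0.72  1.14 -0.2   1.77 -1.96]
slim 60 0.0 [-0.42  0.24  2.14  0.6   0.31 -2.45] 0.0 [-0.42  0.08  1.96  0.3   0.63 -2.12] 0.0 0.0 0.0 [-0.51  0.82  1.01 -0.26  1.96 -1.96]
```

```bash
python3 - <<'E'
from kin import *
import json
m=json.load(open('m.json'))
st(); q=[.54,.2,1.9,-.5,.6,-.6]
for e in(54,56,58):
  for up in(.15,.0):
    r=ik(*grasp('wide',e,.04,up),m,q);print(e,up,round(r.cost,5),np.round(r.x,2))
print(rel(*grasp('wide',57,.04,.15)))
E
```

```text
t 2.58 q [ 0.554 -0.022  2.036 -1.177  0.344 -0.199] p [0.56   0.2941 0.3413] e 31.4 yaw 0.181 ytool [-0.171  0.985  0.014] F [-0.66  0.45 -0.22] w 1.002 0.0
54 0.15 0.0 [ 0.53  0.15  1.88 -0.44  0.57 -0.87]
54 0.0 0.0 [ 0.53  0.35  2.08 -1.09  0.26 -0.17]
56 0.15 0.0 [ 0.53  0.15  1.85 -0.38  0.61 -0.93]
56 0.0 0.0 [ 0.53  0.35  2.05 -0.87  0.28 -0.39]
58 0.15 0.0 [ 0.52  0.16  1.82 -0.33  0.66 -0.98]
58 0.0 0.0 [ 0.52  0.35  2.02 -0.69  0.31 -0.58]
[0.39  0.079 0.256 0.045 0.57  0.019]
```

Call:
send_rows --steps "0.1 0.02 0.06 0.01 0.15 0 1; 0.2 0.04 0.13 0.02 0.3 0.01 1; 0.3 0.06 0.2 0.03 0.45 0.02 1; 0.39 0.08 0.26 0.04 0.59 0.02 1; 0.39 0.08 0.26 0.04 0.59 0.02 1; 0.39 0.08 0.26 0.04 0.59 0.02 1; 0.39 0.08 0.26 0.04 0.59 0.02 1"

```text
clock: 3.17
eef_pos: [0.5615, 0.3168, 0.2243]
tool_rot: [-0.066, 0.958, 0.021, 0.277]
wrist_force: [0.2, -0.6, -0.6]
gripper_width: 1.004
grip_force: 0.0
```

```bash
python3 - <<'E'
from h import *
st(); print(rel(*grasp('wide',58,.04,.15)),rel(*grasp('wide',58,.04,.0)))
E
```

```text
t 3.17 q [ 0.516  0.163  1.822 -0.325  0.652 -0.985] p [0.5615 0.3168 0.2243] e 57.8 yaw 0.144 ytool [-0.139  0.99   0.003] F [ 0.18 -0.62 -0.57] w 1.004 0.0
[ 0.003 -0.003 -0.006  0.005  0.004  0.   ] [ 0.323 -0.005  0.502  0.005  0.004  0.   ]
```

Call:
send_rows --steps "0.03 0 0.05 0 0 0 1; 0.065 0 0.1 0 0 0 1; 0.1 0 0.15 0 0 0 1; 0.13 0 0.2 0 0 0 1; 0.16 0 0.25 0 0 0 1; 0.195 -0.005 0.3 0.005 0.005 0 1; 0.23 -0.005 0.35 0.005 0.005 0 1; 0.26 -0.005 0.4 0.005 0.005 0 1; 0.29 -0.005 0.45 0.005 0.005 0 1; 0.323 -0.005 0.502 0.005 0.005 0 1; 0.323 -0.005 0.502 0.005 0.005 0 1; 0.323 -0.005 0.502 0.005 0.005 0 1"

```text
clock: 4.17
eef_pos: [0.5568, 0.3146, 0.0739]
tool_rot: [-0.067, 0.96, 0.018, 0.273]
wrist_force: [0.6, 0.4, -0.3]
gripper_width: 1.0
grip_force: 0.0
```

```bash
python3 - <<'E'
from h import *
st(); print(rel(*grasp('wide',58,.04,.0)))
im,d=cams.get_image('scene'); cv2.imwrite('pics/g1.png',cv2.resize(im[80:230,340:520],None,fx=3,fy=3))
E
```

```text
t 4.17 q [ 0.518  0.344  2.03  -0.686  0.314 -0.584] p [0.5568 0.3146 0.0739] e 58.3 yaw 0.136 ytool [-0.139  0.99  -0.002] F [ 0.6   0.38 -0.34] w 1.0 0.0
[-0.015  0.003  0.003 -0.    -0.006  0.003]
```

View pics/g1.png

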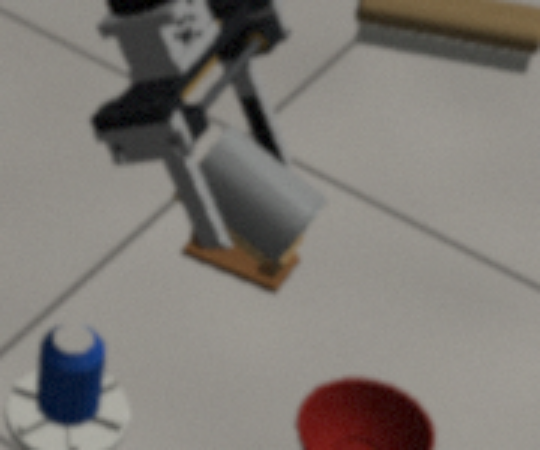

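The fingers straddle the steel tumbler (crop around 240,190), so I'll close.

Call:
send_rows --steps "0 0 0 0 0 0 0.7; 0 0 0 0 0 0 0.5; 0 0 0 0 0 0 0.3; 0 0 0 0 0 0 0.3; 0 0 0 0 0 0 0.3; 0 0 0 0 0 0 0.3; 0 0 0 0 0 0 0.3; 0 0 0 0 0 0 0.3; 0 0 0 0 0 0 0.3; 0 0 0 0 0 0 0.3" --force 25

```text
clock: 5.05
eef_pos: [0.5588, 0.3151, 0.0744]
tool_rot: [-0.066, 0.959, 0.019, 0.273]
wrist_force: [-0.8, 1.9, 3.3]
gripper_width: 0.664
grip_force: 25.0
```

```bash
python3 - <<'E'
from h import *
st(); s=readout.observe();print(rel(s['eef_pos']+[0,0,.17],Ro.from_quat(s['tool_rot'])))
E
```

```text
t 5.05 q [ 0.517  0.345  2.027 -0.685  0.314 -0.584] p [0.5588 0.3151 0.0744] e 58.2 yaw 0.137 ytool [-0.137  0.991 -0.   ] F [-0.8   1.88  3.31] w 0.664 24.999060574918985
[-0.359 -0.    -0.578  0.     0.     0.   ]
```

Call:
send_rows --steps "-0.02 0 -0.03 0 0 0 0.3; -0.045 0 -0.07 0 0 0 0.3; -0.07 0 -0.115 0 0 0 0.3; -0.11 0 -0.175 0 0 0 0.3; -0.145 0 -0.23 0 0 0 0.3; -0.18 0 -0.29 0 0 0 0.3; -0.215 0 -0.345 0 0 0 0.3; -0.25 0 -0.405 0 0 0 0.3; -0.29 0 -0.46 0 0 0 0.3; -0.325 0 -0.52 0 0 0 0.3; -0.36 0 -0.578 0 0 0 0.3; -0.36 0 -0.578 0 0 0 0.3; -0.36 0 -0.578 0 0 0 0.3"

```text
clock: 6.13
eef_pos: [0.5584, 0.3143, 0.2437]
tool_rot: [-0.066, 0.96, 0.018, 0.272]
wrist_force: [-0.1, -0.3, -1.9]
gripper_width: 0.664
grip_force: 25.0
```

```bash
cat >> h.py <<'E'
def place(k,yaw,e,dg,up,lat=(0,0)): # grasp-derived: tool e below level, tumbler mouth straight down
    o=OBJ[k]; R=rot(yaw,np.radians(e)); return np.r_[np.array(o['peg'])+lat,.018+o['L']-dg+up]-.006*R.apply([0,0,1]),R
E
python3 - <<'E'
from kin import *
import json
m=json.load(open('m.json')); st(); s=readout.observe()
for yaw in(.1,.3,.5):
  for e in (90,128):
   for up in(.15,0):
    r=ik(*place('wide',yaw,e,.04,up),m,[.3,.5,1.5,-.1,1.2,-1.5]);print(yaw,e,up,round(r.cost,5),np.round(r.x,2))
print(rel(*place('wide',.17,90,.04,.17)),rel(*place('wide',.17,128,.04,.17)))
E
```

```text
t 6.13 q [ 0.516  0.144  1.789 -0.305  0.712 -1.01 ] p [0.5584 0.3143 0.2437] e 58.3 yaw 0.134 ytool [-0.136  0.991 -0.002] F [-0.05 -0.29 -1.88] w 0.664 24.997105412185192
0.1 90 0.15 0.0 [ 0.05  0.28  1.51  0.    1.35 -1.62]
0.1 90 0 0.0 [ 0.05  0.4   1.73 -0.    1.01 -1.62]
0.1 128 0.15 0.0 [ 0.07  0.67  1.04 -0.02  2.09 -1.61]
0.1 128 0 0.0 [ 0.07  0.77  1.21 -0.02  1.82 -1.6 ]
0.3 90 0.15 0.0 [ 0.05  0.28  1.51 -0.    1.35 -1.82]
0.3 90 0 0.0 [ 0.05  0.4   1.73 -0.    1.01 -1.82]
0.3 128 0.15 0.0 [ 0.12  0.67  1.04 -0.13  2.08 -1.77]
0.3 128 0 0.0 [ 0.12  0.77  1.22 -0.11  1.81 -1.74]
0.5 90 0.15 0.0 [ 0.05  0.28  1.51 -0.    1.35 -2.02]
0.5 90 0 0.0 [ 0.05  0.4   1.73 -0.    1.01 -2.02]
0.5 128 0.15 0.0 [ 0.18  0.66  1.07 -0.22  2.05 -1.93]
0.5 128 0 0.0 [ 0.18  0.76  1.24 -0.2   1.77 -1.87]
[ 0.072 -0.859 -0.053 -0.014  0.704 -0.042] [ 0.062 -0.859 -0.041  0.     1.549 -0.046]
```

Call:
send_rows --steps "0.01 -0.08 -0.01 0 0.1 0 0.3; 0.015 -0.16 -0.01 0 0.2 -0.01 0.3; 0.02 -0.25 -0.02 0 0.3 -0.01 0.3; 0.03 -0.34 -0.02 0 0.4 -0.02 0.3; 0.035 -0.43 -0.02 0 0.5 -0.02 0.3; 0.04 -0.52 -0.03 0 0.6 -0.03 0.3; 0.05 -0.61 -0.03 0 0.7 -0.03 0.3; 0.05 -0.7 -0.04 0 0.8 -0.04 0.3; 0.06 -0.78 -0.04 0 0.9 -0.04 0.3; 0.06 -0.84 -0.04 0 0.98 -0.04 0.3; 0.06 -0.859 -0.04 0 0.98 -0.04 0.3; 0.06 -0.859 -0.04 0 0.98 -0.04 0.3"

```text
clock: 7.13
eef_pos: [0.5703, 0.0984, 0.2422]
tool_rot: [-0.081, 0.991, -0.012, -0.109]
wrist_force: [-1.7, -0.2, -0.9]
gripper_width: 0.662
grip_force: 25.0
```

```bash
python3 - <<'E'
from h import *
st(); print(rel(*place('wide',.17,128.2,.04,.17)))
E
```

```text
t 7.13 q [ 0.068  0.401  1.308 -0.027  1.651 -1.666] p [0.5703 0.0984 0.2422] e 77.4 yaw -2.948 ytool [-0.164  0.986 -0.006] F [-1.66 -0.15 -0.9 ] w 0.662 24.99725265428424
[ 0.006  0.003 -0.009 -0.005  0.569 -0.009]
```

Call:
send_rows --steps "0 0 0 0 0.1 0 0.3; 0 0 0 0 0.2 0 0.3; 0 0 0 0 0.3 0 0.3; 0 0 0 0 0.4 0 0.3; 0 0 0 0 0.5 -0.01 0.3; 0.006 0.003 -0.009 -0.005 0.569 -0.009 0.3; 0.006 0.003 -0.009 -0.005 0.569 -0.009 0.3; 0.006 0.003 -0.009 -0.005 0.569 -0.009 0.3; 0.006 0.003 -0.009 -0.005 0.569 -0.009 0.3"

```text
clock: 7.88
eef_pos: [0.5684, 0.1009, 0.2479]
tool_rot: [-0.082, 0.942, -0.028, -0.323]
wrist_force: [-0.7, -0.4, -1.3]
gripper_width: 0.667
grip_force: 25.0
```

```bash
cat > meas.py <<'E'
# fit pose of the hanging tumbler in the hand
from h import *
import sys
from scipy.optimize import least_squares
k=sys.argv[1]; r=.031 if k=='wide' else .026; L=OBJ[k]['L']; lo=.006
st(); P=[]
for n in['scene','top']:
    im,d=cams.get_image(n); m=cams.masks_of('tumbler_'+k,n)
    cv2.imwrite(f'pics/{sys.argv[2]}_{n}.png',im)
    c=cloud(n,d); tgt=np.r_[OBJ[k]['peg'],0]
    for x in m:
        mk=cv2.erode(x['mask'].astype(np.uint8),np.ones((3,3)))>0; p=c[mk&(d>0)]
        if len(p)<30: continue
        ctr=np.median(p,0); 
        if np.hypot(*(ctr-tgt)[:2])<.06: P.append(p); print(n,x['p'],len(p),np.round(ctr,3)); break
for Q in P+([np.vstack(P)] if len(P)>1 else []):
    z0=float(sys.argv[3])
    def f(x):
        a=Ro.from_rotvec([x[3],x[4],0]).apply([0,0,-1]); v=Q-x[:3]; h=v@a; q=np.linalg.norm(v-h[:,None]*a,axis=1)
        side=np.abs(q-r); cap=np.where(q<r,np.abs(h),np.hypot(h,q-r)); rim=np.hypot(h-L,q-r)
        return np.where((h>=0)&(h<=L),np.minimum(side,cap),np.minimum(cap,rim))
    s=least_squares(f,[*OBJ[k]['peg'],z0,0,0],loss='soft_l1',f_scale=.002,x_scale=[.01,.01,.01,.1,.1],diff_step=1e-3)
    a=Ro.from_rotvec([*s.x[3:],0]).apply([0,0,-1]); print('base',np.round(s.x[:3],4),'rim',np.round(s.x[:3]+a*L,4),'axis',np.round(a,3),'res',np.median(abs(s.fun)))
E
python3 - <<'E'
from h import *
print(rel(*place('wide',.17,128.2,.04,.0)))
E
python3 meas.py wide h1 0.28
```

```text
[-0.426 -0.007  0.546 -0.002  0.008  0.003]
t 7.88 q [ 0.088  0.657  1.006 -0.061  2.137 -1.671] p [0.5684 0.1009 0.2479] e 52.1 yaw -2.969 ytool [-0.172  0.985  0.   ] F [-0.7  -0.42 -1.33] w 0.667 24.997337143868208
scene 0.86 724 [0.568 0.081 0.233]
top 0.6 1089 [0.559 0.094 0.282]
base [0.5645 0.1018 0.2828] rim [0.5638 0.1022 0.1908] axis [-0.007  0.004 -1.   ] res 0.0006638480695177292
base [0.5653 0.0999 0.2822] rim [0.5653 0.0995 0.1902] axis [-0.001 -0.005 -1.   ] res 0.0009030734614464741
base [0.5647 0.1013 0.2824] rim [0.5636 0.102  0.1904] axis [-0.011  0.007 -1.   ] res 0.0009132532196201225
```

```bash
python3 - <<'E'
from h import *
s=readout.observe();R=Ro.from_quat(s['tool_rot'])
for z in(-.09,-.160,-.1725,-.175): print(rel(s['eef_pos']+[.001,-.0024,z],R*Ro.from_rotvec([0,.006,0])))
E
```

```text
[-0.223 -0.01   0.283  0.     0.008 -0.   ]
[-0.394 -0.01   0.504  0.     0.008 -0.   ]
[-0.425 -0.01   0.544  0.     0.008 -0.   ]
[-0.431 -0.01   0.552  0.     0.008 -0.   ]
```

Call:
send_rows --steps "-0.03 -0.01 0.04 0 0.008 0 0.3; -0.07 -0.01 0.09 0 0.008 0 0.3; -0.11 -0.01 0.14 0 0.008 0 0.3; -0.15 -0.01 0.19 0 0.008 0 0.3; -0.19 -0.01 0.24 0 0.008 0 0.3; -0.223 -0.01 0.283 0 0.008 0 0.3; -0.223 -0.01 0.283 0 0.008 0 0.3; -0.245 -0.01 0.311 0 0.008 0 0.3; -0.265 -0.01 0.338 0 0.008 0 0.3; -0.285 -0.01 0.365 0 0.008 0 0.3; -0.305 -0.01 0.39 0 0.008 0 0.3; -0.325 -0.01 0.416 0 0.008 0 0.3; -0.345 -0.01 0.442 0 0.008 0 0.3; -0.365 -0.01 0.468 0 0.008 0 0.3; -0.385 -0.01 0.493 0 0.008 0 0.3; -0.394 -0.01 0.504 0 0.008 0 0.3; -0.394 -0.01 0.504 0 0.008 0 0.3; -0.394 -0.01 0.504 0 0.008 0 0.3"

```text
clock: 9.58
eef_pos: [0.5696, 0.0978, 0.0874]
tool_rot: [-0.081, 0.941, -0.028, -0.327]
wrist_force: [-0.0, -0.3, -0.2]
gripper_width: 0.666
grip_force: 25.0
```

```bash
python3 meas.py wide h2 0.123
python3 - <<'E'
from h import *
s=readout.observe();R=Ro.from_quat(s['tool_rot'])
print(rel(s['eef_pos']+[0,0,-.01],R))
E
```

```text
t 9.58 q [ 0.084  0.765  1.2   -0.056  1.844 -1.655] p [0.5696 0.0978 0.0874] e 51.6 yaw -2.97 ytool [-0.171  0.985  0.   ] F [-0.02 -0.34 -0.2 ] w 0.666 24.99735290184617
scene 0.95 600 [0.562 0.079 0.12 ]
top 0.8 875 [0.561 0.092 0.121]
base [0.5664 0.0988 0.1223] rim [0.5641 0.099  0.0303] axis [-0.025  0.002 -1.   ] res 0.0007180370345512502
base [0.5683 0.096  0.1216] rim [0.5657 0.097  0.0296] axis [-0.028  0.011 -1.   ] res 0.0011282554548845297
base [0.567  0.0983 0.1218] rim [0.5639 0.0987 0.0299] axis [-0.034  0.005 -0.999] res 0.001005653273200682
[-0.025  0.     0.031  0.     0.     0.   ]
```

Call:
send_rows --steps "-0.006 0 0.008 0 -0.01 0 0.3; -0.013 0 0.016 0 -0.02 0 0.3; -0.017 0 0.022 0 -0.02 0 0.3; -0.021 0 0.027 0 -0.02 0 0.3; -0.025 0 0.031 0 -0.02 0 0.3; -0.027 0 0.034 0 -0.02 0 0.3; -0.029 0 0.036 0 -0.02 0 0.3; -0.029 0 0.036 0 -0.02 0 0.3; -0.029 0 0.036 0 -0.02 0 0.3"

```text
clock: 10.53
eef_pos: [0.5698, 0.0978, 0.0762]
tool_rot: [-0.081, 0.944, -0.027, -0.32]
wrist_force: [-0.2, 1.2, 0.5]
gripper_width: 0.67
grip_force: 25.0
```

Call:
send_rows --steps "-0.001 0 0.0015 0 0 0 0.3; -0.002 0 0.003 0 0 0 0.3; -0.002 0 0.003 0 0 0 0.3"

```text
clock: 10.78
eef_pos: [0.5697, 0.0978, 0.0761]
tool_rot: [-0.081, 0.944, -0.028, -0.32]
wrist_force: [0.7, 0.6, 5.6]
gripper_width: 0.665
grip_force: 25.0
```

```bash
python3 meas.py wide h3 0.111
```

```text
t 10.78 q [ 0.084  0.765  1.221 -0.055  1.807 -1.654] p [0.5697 0.0978 0.0761] e 52.6 yaw -2.97 ytool [-0.171  0.985 -0.   ] F [0.71 0.62 5.6 ] w 0.665 24.995021615177393
scene 0.95 504 [0.563 0.078 0.108]
top 0.67 776 [0.561 0.093 0.109]
base [0.5661 0.0987 0.1113] rim [0.5656 0.0992 0.0193] axis [-0.006  0.006 -1.   ] res 0.0008288870607358633
base [0.5663 0.0973 0.1095] rim [0.5665 0.0966 0.0175] axis [ 0.002 -0.007 -1.   ] res 0.0011477281374537604
base [0.5665 0.0985 0.11  ] rim [0.5645 0.0985 0.018 ] axis [-0.022  0.001 -1.   ] res 0.001173933836311755
```

Call:
send_rows --steps "0 0 0 0 0 0 0.75; 0 0 0 0 0 0 0.85; 0 0 0 0 0 0 1; 0 0 0 0 0 0 1; 0 0 0 0 0 0 1; 0 0 0 0 0 0 1; 0 0 -0.05 0 0 0 1; 0 0 -0.12 0 0 0 1; 0 0 -0.2 0 0 0 1; 0 0 -0.3 0 0 0 1; 0 0 -0.4 0 0 0 1; 0 0 -0.5 0 0 0 1; 0 0 -0.6 0 0 0 1; 0 0 -0.6 0 0 0 1"

```text
clock: 12.15
eef_pos: [0.6624, 0.1136, 0.1968]
tool_rot: [-0.081, 0.945, -0.027, -0.316]
wrist_force: [-0.1, -0.4, 0.8]
gripper_width: 1.005
grip_force: 0.0
```

```bash
python3 meas.py wide h4 0.111
python3 - <<'E'
from kin import *
import json
m=json.load(open('m.json'))
s=readout.observe()
for e in(56,58,60,62):
  for up in(.16,0):
    r=ik(*grasp('slim',e,.055,up),m,[-.3,.3,1.9,0.2,.5,-1.7]);print(e,up,round(r.cost,5),np.round(r.x,2))
print(rel(*grasp('slim',90,.055,.20)),rel(*grasp('slim',60,.055,.16)))
E
```

```text
t 12.15 q [ 0.093  0.841  0.748 -0.059  2.196 -1.668] p [0.6624 0.1136 0.1968] e 53.0 yaw -2.969 ytool [-0.171  0.985 -0.001] F [-0.09 -0.39  0.77] w 1.005 0.0
scene 0.72 1227 [0.577 0.082 0.097]
top 0.87 761 [0.562 0.09  0.109]
base [0.5653 0.099  0.1112] rim [0.5654 0.0991 0.0192] axis [ 0.001  0.001 -1.   ] res 0.0008209146712919151
base [0.5667 0.0977 0.1097] rim [0.5662 0.0966 0.0177] axis [-0.006 -0.012 -1.   ] res 0.0011672388016809934
base [0.5654 0.099  0.1105] rim [0.5652 0.0988 0.0185] axis [-0.002 -0.002 -1.   ] res 0.0010288237229976998
56 0.16 0.0 [-0.42  0.06  1.93  0.34  0.61 -2.15]
56 0 0.00018 [-0.41  0.28  2.15  0.86  0.23 -2.7 ]
58 0.16 0.0 [-0.41  0.07  1.9   0.29  0.66 -2.1 ]
58 0 0.0 [-0.41  0.28  2.14  0.77  0.26 -2.61]
60 0.16 0.0 [-0.4   0.08  1.87  0.25  0.71 -2.06]
60 0 0.0 [-0.4   0.29  2.11  0.59  0.3  -2.43]
62 0.16 0.0 [-0.39  0.09  1.84  0.22  0.75 -2.02]
62 0 0.0 [-0.39  0.29  2.08  0.46  0.34 -2.29]
[ 0.516 -0.85  -0.025 -0.101 -0.831  0.297] [ 0.426 -0.847  0.112 -0.021 -1.495  0.326]
```

Call:
send_rows --steps "0.06 -0.1 0 -0.01 -0.1 0.04 1; 0.12 -0.2 0 -0.02 -0.2 0.07 1; 0.19 -0.3 -0.01 -0.04 -0.3 0.11 1; 0.25 -0.41 -0.01 -0.05 -0.4 0.15 1; 0.31 -0.51 -0.02 -0.06 -0.5 0.18 1; 0.37 -0.61 -0.02 -0.08 -0.6 0.22 1; 0.43 -0.71 -0.02 -0.09 -0.7 0.26 1; 0.5 -0.81 -0.02 -0.1 -0.83 0.3 1; 0.516 -0.85 -0.025 -0.1 -0.83 0.3 1; 0.516 -0.85 -0.025 -0.1 -0.83 0.3 1; 0.516 -0.85 -0.025 -0.1 -0.83 0.3 1"

```text
clock: 13.27
eef_pos: [0.5979, -0.1127, 0.277]
tool_rot: [0.037, 0.999, 0.0, 0.0]
wrist_force: [0.4, 0.2, -0.7]
gripper_width: 1.0
grip_force: 0.0
```

```bash
python3 - <<'E'
from h import *
st();print(rel(*grasp('slim',60,.055,.14)))
E
```

```text
t 13.27 q [-0.301  0.306  1.348  0.     1.488 -1.798] p [ 0.5979 -0.1127  0.277 ] e 90.0 yaw 0.31 ytool [0.073 0.997 0.   ] F [ 0.41  0.18 -0.7 ] w 1.0 0.0
[ 0.012 -0.001  0.246 -0.001 -0.666 -0.004]
```

Call:
send_rows --steps "0 0 0.03 0 -0.1 0 1; 0 0 0.06 0 -0.2 0 1; 0 0 0.1 0 -0.3 0 1; 0.01 0 0.14 0 -0.4 0 1; 0.01 0 0.18 0 -0.5 0 1; 0.01 0 0.22 0 -0.6 0 1; 0.012 0 0.246 0 -0.666 -0.004 1; 0.012 0 0.246 0 -0.666 -0.004 1; 0.012 0 0.246 0 -0.666 -0.004 1"

```text
clock: 14.02
eef_pos: [0.5956, -0.1113, 0.2142]
tool_rot: [0.033, 0.966, -0.009, 0.257]
wrist_force: [-0.1, 0.5, 0.6]
gripper_width: 0.998
grip_force: 0.0
```

```bash
python3 - <<'E'
from h import *
st();print(rel(*grasp('slim',60,.055,.0)))
E
```

```text
t 14.02 q [-0.398  0.101  1.904  0.268  0.656 -2.074] p [ 0.5956 -0.1113  0.2142] e 60.2 yaw -0.067 ytool [0.068 0.998 0.   ] F [-0.05  0.53  0.64] w 0.998 0.0
[ 0.278 -0.007  0.48   0.002 -0.004  0.002]
```

Call:
send_rows --steps "0.03 0 0.05 0 0 0 1; 0.058 0 0.1 0 0 0 1; 0.087 0 0.15 0 0 0 1; 0.116 0 0.2 0 0 0 1; 0.145 -0.005 0.25 0 0 0 1; 0.174 -0.007 0.3 0 0 0 1; 0.203 -0.007 0.35 0 0 0 1; 0.232 -0.007 0.4 0 0 0 1; 0.26 -0.007 0.45 0 0 0 1; 0.278 -0.007 0.48 0 0 0 1; 0.278 -0.007 0.48 0 0 0 1; 0.278 -0.007 0.48 0 0 0 1"

```text
clock: 15.02
eef_pos: [0.5979, -0.1145, 0.0773]
tool_rot: [0.033, 0.965, -0.009, 0.259]
wrist_force: [1.1, -1.0, 0.3]
gripper_width: 1.0
grip_force: 0.0
```

```bash
python3 - <<'E'
from h import *
st();print(rel(*grasp('slim',60,.055,.0)))
E
```

```text
t 15.02 q [-0.403  0.284  2.101  0.583  0.303 -2.426] p [ 0.5979 -0.1145  0.0773] e 59.9 yaw -0.07 ytool [ 0.068  0.998 -0.001] F [ 1.1  -1.01  0.34] w 1.0 0.0
[ 0.014  0.006 -0.     0.     0.002  0.003]
```

Call:
send_rows --steps "0 0 0 0 0 0 0.7; 0 0 0 0 0 0 0.5; 0 0 0 0 0 0 0.3; 0 0 0 0 0 0 0.2; 0 0 0 0 0 0 0.2; 0 0 0 0 0 0 0.2; 0 0 0 0 0 0 0.2; 0 0 0 0 0 0 0.2; 0 0 0 0 0 0 0.2; 0 0 0 0 0 0 0.2; 0 0 0 0 0 0 0.2" --force 25

```text
clock: 15.93
eef_pos: [0.5958, -0.1137, 0.0778]
tool_rot: [0.033, 0.965, -0.009, 0.259]
wrist_force: [-0.3, 4.9, 3.8]
gripper_width: 0.558
grip_force: 25.0
```

```bash
python3 - <<'E'
from h import *
st(); s=readout.observe();print(rel(s['eef_pos']+[0,0,.19],Ro.from_quat(s['tool_rot'])))
E
```

```text
t 15.93 q [-0.404  0.281  2.105  0.586  0.303 -2.428] p [ 0.5958 -0.1137  0.0778] e 59.9 yaw -0.069 ytool [ 0.069  0.998 -0.   ] F [-0.26  4.92  3.78] w 0.558 25.00427881255746
[-0.381 -0.    -0.658  0.     0.     0.   ]
```

Call:
send_rows --steps "-0.015 0 -0.025 0 0 0 0.2; -0.04 0 -0.07 0 0 0 0.2; -0.07 0 -0.12 0 0 0 0.2; -0.1 0 -0.175 0 0 0 0.2; -0.135 0 -0.235 0 0 0 0.2; -0.17 0 -0.295 0 0 0 0.2; -0.205 0 -0.355 0 0 0 0.2; -0.24 0 -0.415 0 0 0 0.2; -0.275 0 -0.475 0 0 0 0.2; -0.31 0 -0.535 0 0 0 0.2; -0.345 0 -0.595 0 0 0 0.2; -0.381 0 -0.658 0 0 0 0.2; -0.381 0 -0.658 0 0 0 0.2; -0.381 0 -0.658 0 0 0 0.2"

```text
clock: 17.1
eef_pos: [0.5957, -0.1147, 0.2677]
tool_rot: [0.033, 0.965, -0.01, 0.26]
wrist_force: [0.9, 0.3, -2.3]
gripper_width: 0.558
grip_force: 25.0
```

```bash
python3 - <<'E'
from kin import *
import json
m=json.load(open('m.json')); st()
for yaw in(-.3,-.07,.1,.25):
   for up in(.16,0):
    r=ik(*place('slim',yaw,130,.055,up),m,[-.5,.6,1.2,-.1,1.8,-1.5]);print(yaw,up,round(r.cost,5),np.round(r.x,2),'wrist pt',np.round(place('slim',yaw,130,.055,up)[0]-.365*rot(yaw,np.radians(130)).apply([0,0,1]),2))
for y in (-.07,.1):print(rel(*place('slim',y,90,.055,.19)),rel(*place('slim',y,130,.055,.16)))
E
```

```text
t 17.1 q [-0.405  0.055  1.815  0.233  0.783 -2.032] p [ 0.5957 -0.1147  0.2677] e 59.9 yaw -0.074 ytool [ 0.069  0.998 -0.003] F [ 0.91  0.31 -2.3 ] w 0.558 24.99472053721547
-0.3 0.16 0.0 [-0.55  0.77  0.79 -0.21  2.25 -1.9 ] wrist pt [ 0.77 -0.39  0.53]
-0.3 0 0.0 [-0.55  0.86  1.01 -0.18  1.96 -1.83] wrist pt [ 0.77 -0.39  0.37]
-0.07 0.16 0.0 [-0.49  0.74  0.85 -0.33  2.18 -2.09] wrist pt [ 0.78 -0.34  0.53]
-0.07 0 0.0 [-0.49  0.83  1.06 -0.28  1.89 -1.99] wrist pt [ 0.78 -0.34  0.37]
0.1 0.16 0.0 [-0.45  0.72  0.91 -0.4   2.1  -2.22] wrist pt [ 0.78 -0.3   0.53]
0.1 0 0.0 [-0.45  0.81  1.11 -0.36  1.83 -2.1 ] wrist pt [ 0.78 -0.3   0.37]
0.25 0.16 0.0 [-0.42  0.68  0.97 -0.46  2.03 -2.33] wrist pt [ 0.77 -0.26  0.53]
0.25 0 0.0 [-0.42  0.78  1.17 -0.42  1.76 -2.19] wrist pt [ 0.77 -0.26  0.37]
[ 0.113 -0.847 -0.133 -0.003  0.67   0.002] [ 1.620e-01 -8.460e-01 -1.700e-02 -4.000e-03  1.559e+00  1.000e-03]
[ 0.113 -0.847 -0.133 -0.06   0.668 -0.21 ] [ 0.163 -0.844 -0.017  0.016  1.554 -0.229]
```

Call:
send_rows --steps "0.01 -0.07 -0.01 0 0.1 0 0.2; 0.02 -0.15 -0.02 0 0.2 0 0.2; 0.04 -0.24 -0.03 0 0.3 0 0.2; 0.05 -0.33 -0.04 0 0.4 0 0.2; 0.07 -0.42 -0.06 0 0.5 0 0.2; 0.08 -0.51 -0.08 0 0.6 0 0.2; 0.1 -0.6 -0.1 0 0.7 0 0.2; 0.11 -0.69 -0.1 0 0.8 0 0.2; 0.13 -0.77 -0.1 0 0.9 0 0.2; 0.13 -0.83 -0.1 0 0.98 0 0.2; 0.13 -0.846 -0.1 0 0.98 0 0.2; 0.13 -0.846 -0.1 0 0.98 0 0.2; 0.13 -0.846 -0.1 0 0.98 0 0.2"

```text
clock: 18.18
eef_pos: [0.5401, -0.3218, 0.2719]
tool_rot: [0.034, 0.992, 0.004, -0.122]
wrist_force: [-0.6, -0.1, -1.4]
gripper_width: 0.559
grip_force: 25.0
```

```bash
python3 - <<'E'
from h import *
st(); print(rel(*place('slim',-.07,129.9,.055,.17)))
E
```

```text
t 18.18 q [-0.579  0.472  1.125 -0.121  1.759 -2.09 ] p [ 0.5401 -0.3218  0.2719] e 75.9 yaw 3.071 ytool [0.069 0.998 0.   ] F [-0.58 -0.1  -1.37] w 0.559 24.994938913732767
[-0.025 -0.005  0.036 -0.     0.574  0.001]
```

Call:
send_rows --steps "0 0 0 0 0.1 0 0.2; 0 0 0 0 0.2 0 0.2; -0.01 0 0.01 0 0.3 0 0.2; -0.015 0 0.02 0 0.4 0 0.2; -0.02 0 0.03 0 0.5 0 0.2; -0.025 -0.005 0.036 0 0.574 0 0.2; -0.025 -0.005 0.036 0 0.574 0 0.2; -0.025 -0.005 0.036 0 0.574 0 0.2; -0.025 -0.005 0.036 0 0.574 0 0.2"

```text
clock: 18.93
eef_pos: [0.5439, -0.3235, 0.2642]
tool_rot: [0.033, 0.94, 0.011, -0.339]
wrist_force: [0.8, 0.7, -0.1]
gripper_width: 0.555
grip_force: 25.0
```

```bash
python3 meas.py slim s1 0.31
python3 - <<'E'
from h import *
s=readout.observe();R=Ro.from_quat(s['tool_rot'])
print(rel(*place('slim',-.07,129.9,.055,.0)))
for z in(-.10,-.158): print(rel(s['eef_pos']+[0,0,z],R))
print(R.inv().as_matrix()*4)
E
```

```text
t 18.93 q [-0.494  0.737  0.828 -0.333  2.197 -2.104] p [ 0.5439 -0.3235  0.2642] e 50.3 yaw 3.075 ytool [ 0.069  0.998 -0.002] F [ 0.78  0.66 -0.14] w 0.555 24.995031505823135
scene 0.84 419 [ 0.53  -0.324  0.315]
top 0.63 646 [ 0.53  -0.325  0.315]
base [ 0.5389 -0.3196  0.3151] rim [ 0.5372 -0.3207  0.1911] axis [-0.014 -0.009 -1.   ] res 0.000658597917841399
base [ 0.5385 -0.3218  0.3151] rim [ 0.5374 -0.3225  0.1911] axis [-0.008 -0.006 -1.   ] res 0.0008963529627207848
base [ 0.5389 -0.321   0.3151] rim [ 0.5371 -0.3214  0.1911] axis [-0.014 -0.003 -1.   ] res 0.0007979315913163719
[-0.442  0.005  0.533 -0.003  0.005 -0.002]
[-0.255  0.001  0.308  0.     0.     0.   ]
[-0.403  0.002  0.486  0.     0.     0.   ]
[[-3.07094632  0.22075238  2.55353815]
 [ 0.27801612  3.99031257 -0.0106121 ]
 [-2.54793951  0.16933389 -3.07885211]]
```

View pics/s1_scene.png

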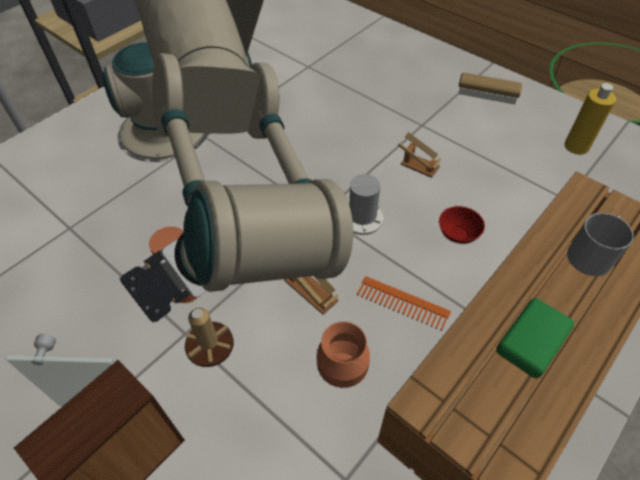

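The steel tumbler stands on its peg at (365,198). The copper one is in the hand at (165,240), over the wooden peg at (205,330). Now I'll lower it.

Call:
send_rows --steps "-0.03 -0.007 0.03 0 -0.01 0 0.2; -0.07 -0.007 0.07 0 -0.01 0 0.2; -0.115 -0.007 0.125 0 -0.01 0 0.2; -0.16 -0.007 0.18 0 -0.01 0 0.2; -0.16 -0.007 0.18 0 -0.01 0 0.2; -0.18 -0.007 0.204 0 -0.01 0 0.2; -0.2 -0.007 0.228 0 -0.01 0 0.2; -0.22 -0.007 0.252 0 -0.01 0 0.2; -0.24 -0.007 0.276 0 -0.01 0 0.2; -0.26 -0.007 0.3 0 -0.01 0 0.2; -0.28 -0.007 0.324 0 -0.01 0 0.2; -0.3 -0.007 0.349 0 -0.01 0 0.2; -0.32 -0.007 0.373 0 -0.01 0 0.2; -0.34 -0.007 0.397 0 -0.01 0 0.2; -0.36 -0.007 0.421 0 -0.01 0 0.2; -0.38 -0.007 0.445 0 -0.01 0 0.2; -0.4 -0.006 0.469 0 -0.01 0 0.2; -0.415 -0.006 0.487 0 -0.01 0 0.2; -0.415 -0.006 0.487 0 -0.01 0 0.2"

```text
clock: 20.72
eef_pos: [0.5454, -0.3256, 0.1013]
tool_rot: [0.033, 0.941, 0.011, -0.338]
wrist_force: [-0.9, -0.2, -0.6]
gripper_width: 0.555
grip_force: 25.0
```

```bash
python3 meas.py slim s2 0.155
```

```text
t 20.72 q [-0.496  0.823  1.047 -0.283  1.903 -2.002] p [ 0.5454 -0.3256  0.1013] e 50.5 yaw 3.073 ytool [ 0.069  0.998 -0.   ] F [-0.93 -0.16 -0.64] w 0.555 24.995126109570265
scene 0.83 491 [ 0.537 -0.324  0.152]
top 0.89 262 [ 0.532 -0.335  0.153]
base [ 0.5433 -0.323   0.1524] rim [ 0.5429 -0.3233  0.0284] axis [-0.003 -0.003 -1.   ] res 0.0008141883828502934
base [ 0.5404 -0.3208  0.1513] rim [ 0.5333 -0.3355  0.0284] axis [-0.057 -0.119 -0.991] res 0.0012227668125696896
base [ 0.5401 -0.3212  0.1525] rim [ 0.5389 -0.3237  0.0285] axis [-0.009 -0.02  -1.   ] res 0.0009924131241105423
```

Call:
send_rows --steps "-0.005 0 0.006 0 0 0 0.2; -0.01 0 0.012 0 0 0 0.2; -0.015 0 0.018 0 0 0 0.2; -0.02 0 0.024 0 0 0 0.2; -0.0225 0 0.027 0 0 0 0.2; -0.024 0 0.029 0 0 0 0.2; -0.025 0 0.031 0 0 0 0.2; -0.026 0 0.032 0 0 0 0.2; -0.026 0 0.032 0 0 0 0.2"

```text
clock: 21.67
eef_pos: [0.5458, -0.326, 0.0926]
tool_rot: [0.033, 0.941, 0.011, -0.337]
wrist_force: [-0.3, -0.2, -1.1]
gripper_width: 0.555
grip_force: 25.0
```

Call:
send_rows --steps "-0.001 0 0.0015 0 0 0 0.2; -0.002 0 0.003 0 0 0 0.2; -0.002 0 0.003 0 0 0 0.2"

```text
clock: 21.92
eef_pos: [0.5457, -0.326, 0.0919]
tool_rot: [0.033, 0.941, 0.011, -0.337]
wrist_force: [-0.4, -0.4, -0.4]
gripper_width: 0.559
grip_force: 25.0
```

Not touching yet, so I'll go on in half-millimetre steps.

Call:
send_rows --steps "-0.001 0 0.0015 0 0 0 0.2; -0.0025 0 0.003 0 0 0 0.2; -0.0025 0 0.003 0 0 0 0.2"

```text
clock: 22.17
eef_pos: [0.5457, -0.326, 0.0917]
tool_rot: [0.033, 0.941, 0.011, -0.337]
wrist_force: [1.2, -0.4, 4.1]
gripper_width: 0.558
grip_force: 25.0
```

Call:
send_rows --steps "-0.001 0 0.0015 0 0 0 0.2; -0.0025 0 0.003 0 0 0 0.2; -0.0025 0 0.003 0 0 0 0.2"

```text
clock: 22.42
eef_pos: [0.5457, -0.326, 0.0916]
tool_rot: [0.033, 0.941, 0.01, -0.337]
wrist_force: [2.1, 0.1, 7.8]
gripper_width: 0.557
grip_force: 25.0
```

Contact: 7.8 N and the height has stopped changing. I'll check that it is home before releasing.

```bash
python3 meas.py slim s3 0.142
```

```text
t 22.42 q [-0.496  0.829  1.057 -0.282  1.884 -1.996] p [ 0.5457 -0.326   0.0916] e 50.6 yaw 3.075 ytool [ 0.069  0.998 -0.003] F [2.09 0.08 7.82] w 0.557 24.991203043609858
scene 0.8 526 [ 0.537 -0.325  0.143]
top 0.84 252 [ 0.533 -0.335  0.142]
base [ 0.5423 -0.3241  0.1427] rim [ 0.5418 -0.3256  0.0187] axis [-0.004 -0.013 -1.   ] res 0.0007995349643595526
base [ 0.5395 -0.3217  0.142 ] rim [ 0.5405 -0.3239  0.018 ] axis [ 0.008 -0.018 -1.   ] res 0.0012300680973708318
base [ 0.5397 -0.3223  0.1426] rim [ 0.5404 -0.3233  0.0186] axis [ 0.005 -0.008 -1.   ] res 0.0009130993847802954
```

Call:
send_rows --steps "0 0 0 0 0 0 0.65; 0 0 0 0 0 0 0.75; 0 0 0 0 0 0 0.85; 0 0 0 0 0 0 0.95; 0 0 0 0 0 0 0.95; 0 0 0 0 0 0 0.95; 0 0 0 0 0 0 0.95; 0 0 -0.05 0 0 0 0.95; 0 0 -0.12 0 0 0 0.95; 0 0 -0.2 0 0 0 0.95; 0 0 -0.3 0 0 0 0.95; 0 0 -0.4 0 0 0 0.95; 0 0 -0.45 0 0 0 0.95; 0 0 -0.45 0 0 0 0.95; 0 0 -0.45 0 0 0 0.95"

```text
clock: 23.87
eef_pos: [0.6172, -0.3308, 0.1764]
tool_rot: [0.033, 0.941, 0.011, -0.337]
wrist_force: [-0.4, 0.3, -1.0]
gripper_width: 0.949
grip_force: 0.0
```

```bash
python3 meas.py slim s4 0.142; python3 meas.py wide w5 .11
```

```text
t 23.87 q [-0.463  0.901  0.689 -0.303  2.177 -2.057] p [ 0.6172 -0.3308  0.1764] e 50.6 yaw 3.075 ytool [ 0.069  0.998 -0.002] F [-0.4   0.27 -0.96] w 0.949 0.0
scene 0.55 890 [ 0.548 -0.328  0.142]
top 0.91 364 [ 0.544 -0.331  0.142]
base [ 0.5382 -0.3244  0.1427] rim [ 0.5398 -0.3247  0.0187] axis [ 0.013 -0.002 -1.   ] res 0.0006529079187928622
base [ 0.5412 -0.3221  0.1424] rim [ 0.5362 -0.3201  0.0185] axis [-0.04   0.016 -0.999] res 0.0013773266395741407
base [ 0.5383 -0.3244  0.1425] rim [ 0.5388 -0.324   0.0185] axis [ 0.004  0.003 -1.   ] res 0.0008133079282323918
t 24.07 q [-0.464  0.901  0.692 -0.303  2.177 -2.057] p [ 0.616  -0.3306  0.1758] e 50.5 yaw 3.073 ytool [ 0.069  0.998 -0.001] F [-0.34  0.12  0.11] w 0.95 0.0
scene 0.73 1201 [0.577 0.081 0.096]
top 0.65 890 [0.562 0.092 0.109]
base [0.5654 0.099  0.1111] rim [0.5655 0.0994 0.0191] axis [ 0.002  0.005 -1.   ] res 0.0007598115569126887
base [0.5674 0.0972 0.1097] rim [0.5659 0.0968 0.0177] axis [-0.016 -0.004 -1.   ] res 0.0011411861012679098
base [0.5654 0.0989 0.1104] rim [0.5653 0.0989 0.0184] axis [-0.001 -0.001 -1.   ] res 0.001027430823841137
```

View pics/s4_scene.png

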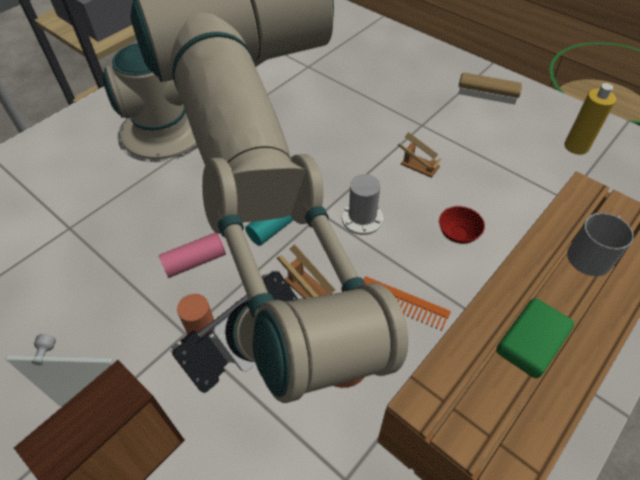

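The steel tumbler (365,200) and the copper one (195,312) both stand home on their pegs. The hand is clear and the bystanders haven't moved.

```bash
python3 -c "
from h import *
print(order.hand_in())"
```

```text
the job is handed in; nothing more can be done
None
```

Both tumblers hang upside down, home on their own pegs and released, by my camera fits; the job was handed in at about 24 s, but the hand-in returned no verdict.

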